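Pin the jar on the one-handed board, unscrew its tight cap and hold the cap over the jar

TASK

This preparation board is made for working with one hand: lift the loose stop pin out of its parking hole, push it right down into the hole close against the jar's side so that the jar cannot turn between the pin and the two fixed pegs, and let go of it. Then unscrew the jar's tight cap anticlockwise, only until the thread lets go and keeping the jar standing in its place, lift the cap straight up and finish still holding it level, a centimetre or so up to three centimetres clear above the open jar. Do not knock the other kitchen things about.

Things in the scene. Friction and masses are not known exactly. Their poses are not given: they have to be found in the camera images.
- board: Beech board 150 x 290 x 28 mm, fixed. Origin: centre of its underside; x = short side, away from the robot at yaw 0; y = long side, to the left; z up. Two fixed steel pegs, 9 mm in diameter, 28 mm high, stand behind (+x) and right (-y) of the jar. Three holes 10.6 mm wide, 24 mm deep, ringed with steel: 'hole', 'wide_hole' (26 mm nearer the robot), 'parking_hole' at the left end.
- hole (a point): Mouth centre, level with the board's top, of the hole close to the jar's near side; axes as the board's. The pin belongs here; home, its tip is 24 mm below this point. The hole lies 37 mm in -x and 26 mm in +y (board axes) from the jar's axis. Fingers that close at right angles to the line from jar axis to hole clear jar and cap.
- wide_hole (a point): Mouth of the hole meant for larger jars (not used here).
- parking_hole (a point): Mouth of the hole at the board's left end in which the pin stands at first.
- pin: Loose upright steel stop pin, 60 g, 98 mm long: rod 9 mm in diameter, tip tapered over 4.5 mm; its top 28 mm are a black cylindrical knob, 16 mm in diameter, to grip. Origin: the tip; z along the rod to the knob. At first it stands 24 mm deep in parking_hole, leaning up to 0.08 rad. Home in 'hole', its axis is 18 mm from the cap's edge, its top 20 mm above the cap's lower rim.
- jar: Loose square glass jar of hazelnuts, about 0.32 kg: body 62 x 62 mm, 44 mm high, above it a round neck 39 mm in diameter, mouth 74 mm above the underside. Origin: centre of the underside; z up; x and y normal to its sides (parallel to the board's). It stands loosely against the two fixed pegs; without the pin it turns along with the cap.
- cap: Loose black ribbed screw cap, 55 mm in diameter, 26 mm high, 40 g. Origin: centre of its lower rim; z up; x along the jar's x at first. Screwed on, the rim is 54 mm above the jar's underside, 10 mm above its shoulder. Tight (0.3 N m). Unscrews anticlockwise from above, rising 2 mm; lets go 0.9 rad from tight, lifts off freely from 0.95 to 1.7 rad; beyond, it catches the next thread.
- teaspoon: Bystander: teaspoon lying on the board between jar and parked pin, 137 x 28 x 13 mm; origin at the centre of its underside.
- bowl: Bystander: white bowl 150 mm wide, 67 mm high, left of the board; origin at the centre of its underside.
- lemon: Bystander: lemon 78 x 55 x 56 mm behind the board; origin at the centre of its underside.
- onion: Bystander: red onion 84 mm wide, 82 mm high, behind the board; origin at the centre of its underside.
- tin: Bystander: food tin 75 mm wide, 58 mm high, behind the board; origin at the centre of its underside.
- cap_edge (a point): Point on the cap's lower rim, 27.5 mm from its axis and 1.3 rad anticlockwise (from above) of the cap's x axis; it goes round with the cap and tells how far the cap is turned.
Not all that is in view belongs to the job. Of the things shaped like the pin, the steel one is meant.

How it is judged:
By the outcome, as a careful person would: the job done as asked, in the order asked, and still so for the second after the job is handed in, while the arm keeps its last pose, push and grip.
It also fails if it takes over 54 s, if anything falls off the work surface, if the arm or the gripper's body presses on something with over 40 N, if the wrist force passes 120 N, or if a joint passes its speed limit or range.

ROBOT

A 6-joint arm with a two-finger parallel gripper is mounted at the origin on a cart in front of the work surface, level with it; the furniture and walls round the work are solid. World frame = base frame: x ahead of the robot, y to its left, z up, the work surface at z = 0. Lengths are in mm, angles in rad, forces in N, time in s.
With the tool pointing down it reaches from about 350 to 775 mm from the base axis. Payload 7.3 kg.
Tool frame: the origin (TCP) lies midway between the tips of the shut fingers; the grasp point (between the pads) lies 19 mm behind it (grip_depth is the distance from the TCP to the grasp point, in mm); z points along the fingers, y is the direction in which the jaws open and shut (so a half turn about z gives the same grasp; the last joint's range is limited). The gripper opens to 92 mm and grips with 3 to 60 N. Pads are 19 mm wide; open, the fingers measure 130 mm over their backs; the gripper's body (75 mm by 190 mm) begins 47 mm behind the grasp point.
Start: joints at [0.986, 0.342, 1.524, -0, 1.275, -0.146], TCP at [223.037, 475.289, 226.741] pointing down, gripper open.
Joint ranges: [-2.53, 2.53], [-0.77, 2.02], [0.04, 2.7], [-1, 4.14], [0.28, 2.66], [-3.11, 3.11]. Speed limits (rad/s): [2.57, 2.57, 3.14, 3.14, 3.14, 3.14].

INTERFACE

Orientations are given as [roll, pitch, yaw] about the fixed x, y, z axes, in that order (R = Rz(yaw) Ry(pitch) Rx(roll)).
In Python, from plant import get_obs, capture, close_job, spot_in, silhouettes, mark_of, grip_depth gives the robot as it stands.
- The arm moves only by the tool servo_tool, never from a script. Its arguments are lists of equal length, an entry for each row: "slide": the shift along the tool's x, y, z normalised to -1 to 1, where 1 is 20 cm, a list of three; "rot": the turn, a rotation vector about the tool's x, y, z normalised to -1 to 1, where 1 is pi rad, a list of three; "claw": the finger opening in mm, from 0 to 91.8. A call has 1 to 5 rows; each row is the pose to reach, as a shift and turn from the pose commanded when the call began, along the tool's axes at that moment, turning the shorter way round; what a row does not reach only later rows make up. A row lasts 1/8 s, in which the tool goes at most 62.5 mm and 10.7 degrees, less where a joint would pass 70% of its speed; a pose out of reach is approached as far as the arm can. A call with a number of a shift or a turn outside -1 to 1 is refused whole. A call with a gripper value outside its range is refused whole. The fingers move at their own pace and stop on an object; the grip force is fixed at half the most. Time passes only in rows, so rows that repeat a pose let the fingers close. It gives the time, the measured TCP pose, the force and the opening at its end, in the units of the state.
- get_obs(): the state, without advancing time (a new reading comes with each control period).
- capture(name): name is "scene" or "top" or "wrist"; returns a dict with "frame" (480x640x3 uint8, red, green, blue), "depth" (480x640 float32, mm along the optical axis (not along the pixel's ray), 0 where there is no reading), "vertical_fov" (degrees; the focal length in pixels is half the picture's height over the tangent of half this angle, whatever the lens; pixels are square), "cx", "cy" (the principal point, pixels), "position" and "rotation" of the camera in the world. Camera axes: x right, y down, z forward; pixel columns grow to the right and rows downward; lengths in mm; the calibration is good to about 2 mm. A picture is of the moment at which its call begins.
- close_job(): hands the job in, once; it reports no verdict.
Trained networks look in the newest picture that a camera, given by its name, has taken for a name from the list of things; names that differ only in an ending like _2 or _b are one class to them, and where a whole thing is asked for, a point or a joint stands for the part that bears it (a point fixed in the world has none). Each returns a list of dicts, best first, with "confidence" (0 to 1); they miss things now and then, are a little off and sometimes report something else, mostly with a low value. They report only what shows in the picture. A call takes as long as a camera call. They do not tell look-alikes from the thing itself.
- spot_in(query, camera): "box" ([left, top, right, bottom] in pixels, round what is visible of it).
- silhouettes(query, camera): "pixels" (480x640 bool, what is visible of it) and "box" ([left, top, right, bottom] in pixels, round what is visible of it).
- mark_of(query, camera): "xy" ([column, row] in pixels: a listed point, or the origin of a listed thing).
The state is a dict: "time": time; "joint_positions": joint angles; "dq": joint speeds; "tau": joint torques, N m; "tool_pos": TCP position; "tcp_rot": TCP orientation; "contact_force": force on the tool from outside, world axes, zero at the start; "moment": the same for the moment, N m; "grip_width": finger opening in mm.
Only numpy, scipy, OpenCV 4.12 (cv2) and the standard library are available. Lean on these libraries where they do the work, as an engineer would, in place of code of your own. Each camera call takes 0.05 s, during which the arm holds its last target. There are 200 camera calls.

## Working session

There is one attempt and no reset: what is moved stays moved. The work goes in short steps, Python scripts to look and compute and a tool call to move; the robot and the scene stay as the last step left them, time stands still between calls to the robot, and variables do not carry over. Pictures are saved under pics/ and viewed, about 8 in all and at most 12, crops included, and the job is handed in when it is done.

Besides the shell and the picture viewer there is one more tool, called by a JSON object that holds its "op" and its "data". servo_tool: Moves the arm, as the interface text tells. Scaled input: -1 to 1 covers 20 cm each way for a shift and pi rad each way for a turn. Its arguments: {"type":"object","properties":{"slide":{"type":"array","items":{"type":"array","items":{"type":"number"}}},"rot":{"type":"array","items":{"type":"array","items":{"type":"number"}}},"claw":{"type":"array","items":{"type":"number"}}},"required":["slide","rot","claw"]}

```bash
ls; mkdir -p pics
cat > h.py <<'E'
import numpy as np, cv2
from plant import *
from scipy.spatial.transform import Rotation as R
def cam(n):
    c=capture(n); c['f']=240/np.tan(np.radians(c['vertical_fov'])/2)
    c['R']=np.array(c['rotation']); c['p']=np.array(c['position'])
    if c['R'].shape!=(3,3): print('rot shape',c['R'])
    return c
def ray(c,u,v): return c['R']@np.array([(u-c['cx'])/c['f'],(v-c['cy'])/c['f'],1.])
def atz(c,u,v,z):
    d=ray(c,u,v); return c['p']+d*(z-c['p'][2])/d[2]
def dep(c,u,v): return c['p']+ray(c,u,v)*c['depth'][int(round(v)),int(round(u))]
def proj(c,P):
    q=c['R'].T@(np.asarray(P)-c['p']); return c['f']*q[:2]/q[2]+[c['cx'],c['cy']]
def cloud(c,m):
    v,u=np.nonzero(m&(c['depth']>0)); d=c['depth'][v,u]
    q=np.stack([(u-c['cx'])/c['f']*d,(v-c['cy'])/c['f']*d,d])
    return (c['R']@q).T+c['p']
def save(c,n): cv2.imwrite('pics/'+n,c['frame'][...,::-1])
E
python3 - <<'E'
from h import *
print(get_obs()); print(grip_depth)
for n in ['scene','top']:
    c=cam(n); save(c,n+'.png'); print(n,c['p'],c['R'].round(2).tolist(),c['f'],c['vertical_fov'])
    for q in ['board','pin','jar','cap','hole','wide_hole','parking_hole','cap_edge','teaspoon']:
        for r in mark_of(q,n)[:3]:
            u,v=r['xy']; print(q,np.round(r['xy']),round(r['confidence'],2),dep(c,u,v).round(0) if 0<=u<640 and 0<=v<480 else '')
E
```

```text
pics
{'time': 0.0, 'joint_positions': array([ 9.86031067e-01,  3.42721056e-01,  1.52502011e+00, -9.38636627e-06,
        1.27540514e+00, -1.46045119e-01]), 'dq': array([-0.00071381, -0.00041362, -0.00121138,  0.00016137, -0.00190908,
       -0.00083328]), 'tau': array([-2.58349050e-03, -4.31266594e+01, -2.44199646e+01,  7.14870170e-02,
        5.63182938e-02, -1.96111473e-04]), 'tool_pos': array([222.78443612, 474.931802  , 226.0447539 ]), 'tcp_rot': array([-3.14005423e+00, -2.17217821e-04,  2.70287509e+00]), 'contact_force': array([-0.2236043 ,  0.52545621,  0.38148723]), 'moment': array([ 0.01887329, -0.03336872,  0.03964463]), 'grip_width': 91.68814487540429}
18.8
rot shape [-2.01613442 -0.02011791 -0.42508529]
scene [ 128.93951003 -800.13278992  542.93537438] [-2.02, -0.02, -0.43] 506.0439742175038 50.74689172335407
board [309. 303.] 0.89 [ -220. -1149.   194.]
pin [329. 369.] 0.54 [ -237. -1166.   177.]
pin [316. 305.] 0.43 [ -241. -1170.   173.]
jar [342. 307.] 0.59 [ -312. -1241.   102.]
cap [342. 288.] 0.58 [ -307. -1236.   107.]
hole [317. 308.] 0.62 [ -242. -1171.   172.]
w
[... 260 characters left out ...]
19. 277.] 0.63 [ -291. -1220.   123.]
rot shape [-2.95145781  0.0035662  -1.54768163]
top [398.98684977  69.73681773 980.427793  ] [-2.95, 0.0, -1.55] 471.60416117376036 53.943210321197355
board [358. 297.] 0.92 [-1317. -1646.  -736.]
pin [452. 318.] 0.68 [-1914. -2243. -1333.]
pin [306. 295.] 0.57 [-1005. -1334.  -423.]
jar [400. 278.] 0.93 [-1413. -1742.  -831.]
jar [357. 298.] 0.67 [-1310. -1639.  -728.]
cap [406. 277.] 0.71 [-1444. -1773.  -863.]
hole [388. 299.] 0.64 [-1543. -1873.  -962.]
wide_hole [393. 310.] 0.81 [-1515. -1844.  -933.]
parking_hole [307. 291.] 0.74 [ -915. -1244.  -334.]
cap_edge [393. 272.] 0.62 [-1378. -1707.  -796.]
teaspoon [340. 271.] 0.96 [-1223. -1553.  -642.]
```

```bash
python3 - <<'E'
s=open('h.py').read()
s=s.replace("c['R']=np.array(c['rotation'])","c['R']=R.from_euler('xyz',c['rotation']).as_matrix()").replace("    if c['R'].shape!=(3,3): print('rot shape',c['R'])\n","")
open('h.py','w').write(s)
E
python3 - <<'E'
from h import *
for n in ['scene','top']:
    c=cam(n); print([k for k in c])
    for q in ['board','pin','jar','cap','hole','wide_hole','parking_hole','cap_edge','teaspoon','bowl','lemon','onion','tin']:
        for r in mark_of(q,n)[:3]:
            u,v=r['xy']; print(q,np.round(r['xy']),round(r['confidence'],2),dep(c,u,v).round(0),'z28:',atz(c,u,v,28).round(0)[:2])
a=cv2.imread('pics/top.png');b=cv2.imread('pics/scene.png')
A=cv2.resize(a[200:380,230:500],(800,533)); cv2.imwrite('pics/tc.png',A)
E
```

```text
['frame', 'depth', 'vertical_fov', 'cx', 'cy', 'position', 'rotation', 'f', 'R', 'p']
board [368. 251.] 0.27 [659. 108.  27.] z28: [658. 105.]
pin [330. 369.] 0.94 [ 416. -214.    7.] z28: [ 404. -237.]
pin [286. 276.] 0.7 [444.  67.  27.] z28: [444.  66.]
jar [342. 311.] 0.83 [ 477. -126.   49.] z28: [492. -98.]
cap [342. 285.] 0.8 [ 480. -116.   98.] z28: [535.  -9.]
hole [315. 310.] 0.57 [451. -68.  23.] z28: [448. -74.]
wide_hole [300. 312.] 0.9 [419. -75.  30.] z28: [420. -72.]
parking_hole [292. 270.] 0.94 [465.  86.  29.] z28: [465.  88.]
cap_edge [341. 277.] 0.97 [ 482. -109.  109.] z28: [548.  20.]
cap_edge [366. 251.] 0.42 [658. 114.  23.] z28: [654. 106.]
teaspoon [321. 279.] 0.59 [504.  25.  29.] z28: [505.  27.]
teaspoon [308. 305.] 0.37 [444. -52.  26.] z28: [442. -54.]
bowl [263. 253.] 0.74 [431. 181.  31.] z28: [432. 186.]
lemon [341. 237.] 0.92 [660. 251.   0.] z28: [633. 197.]
lemon [308. 303.] 0.61 [445. -48.  29.] z28: [446. -46.]
lemon [320. 279.] 0.26 [503.  27.  29.] z28: [504.  28.]
onion [369. 252.] 0.58 [664. 111.  23.] z28: [659. 102.]
tin [424. 300.] 0.94 
[... 622 characters left out ...]
 -73.]
hole [387. 300.] 0.75 [450. -68.  29.] z28: [450. -68.]
hole [399. 277.] 0.66 [489. -80. 108.] z28: [497. -93.]
hole [339. 270.] 0.43 [507.  28.  38.] z28: [508.  28.]
wide_hole [392. 311.] 0.66 [430. -82.  12.] z28: [430. -79.]
parking_hole [304. 290.] 0.92 [461.  95. 102.] z28: [466.  98.]
cap_edge [396. 272.] 0.94 [498. -74. 109.] z28: [507. -87.]
teaspoon [338. 271.] 0.75 [505.  31.  38.] z28: [506.  30.]
bowl [235. 291.] 0.78 [463. 241.   4.] z28: [461. 237.]
bowl [399. 280.] 0.25 [483. -79. 110.] z28: [491. -93.]
lemon [232. 196.] 0.66 [653. 250.  48.] z28: [659. 254.]
onion [285. 185.] 0.69 [675. 140.  65.] z28: [686. 143.]
tin [311. 289.] 0.64 [468.  83.  28.] z28: [468.  83.]
```

View pics/top.png

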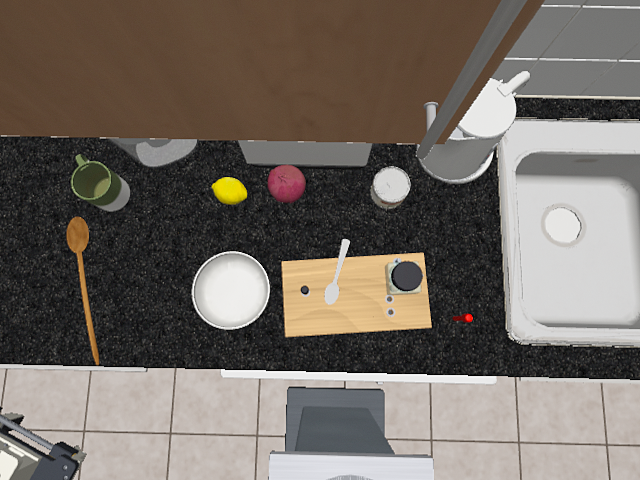

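View pics/scene.png

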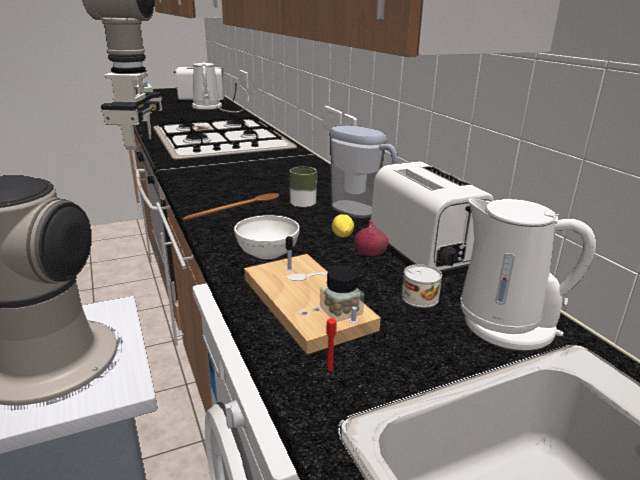

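Run:
```python
from h import *
c=cam('top')
def best(q): 
    r=silhouettes(q,'top'); return [(x['pixels'],x['confidence'],x['box']) for x in r]
H=np.zeros((480,640,3))
P=cloud(c,np.ones((480,640),bool))
reg=(abs(P[:,0]-460)<110)&(abs(P[:,1]+10)<180)
P=P[reg]
b=P[abs(P[:,2]-28)<5][:,:2].astype(np.float32); 
b=b[(b[:,0]>360)&(b[:,0]<560)]
print('board rect',cv2.minAreaRect(b))
for x0,y0,w,zr in [(491,-95,45,(95,118)),(463,95,25,(85,115))]:
    k=P[(abs(P[:,0]-x0)<w)&(abs(P[:,1]-y0)<w)&(P[:,2]>zr[0])&(P[:,2]<zr[1])]
    print(len(k),cv2.minEnclosingCircle(k[:,:2].astype(np.float32)),np.median(k,0))
k=P[(abs(P[:,0]-491)<60)&(abs(P[:,1]+95)<60)&(P[:,2]>60)&(P[:,2]<84)]
print('shoulder',len(k),cv2.minAreaRect(k[:,:2].astype(np.float32)),np.median(k[:,2]))
for q in ['jar','cap','pin','board']:
    for m,cf,bx in best(q): print(q,round(cf,2),np.round(bx),atz(c,(bx[0]+bx[2])/2,(bx[1]+bx[3])/2,{'jar':72,'cap':108,'pin':102,'board':28}[q]).round(0))
```

```text
board rect ((474.807861328125, -4.8095855712890625), (174.6352081298828, 290.3858642578125), 4.885833740234375)
727 ((493.11602783203125, -95.46382141113281), 28.140718460083008) [492.58862911 -94.69605284 108.19674014]
60 ((463.83404541015625, 94.26427459716797), 7.826613426208496) [463.28022032  94.511053   100.8665507 ]
shoulder 321 ((493.34771728515625, -95.56825256347656), (62.181610107421875, 62.085662841796875), 5.336997032165527) 72.75441435209689
jar 0.65 [386. 260. 421. 296.] [490. -95.  72.]
cap 0.8 [393. 259. 422. 293.] [491. -95. 108.]
pin 0.44 [448. 313. 470. 324.] [ 417. -191.  102.]
board 0.89 [284. 256. 432. 339.] [454. -12.  28.]
```

{"op": "servo_tool", "data": {"slide": [[-0.95, -0.605, 0], [-0.95, -0.605, 0], [-0.95, -0.605, 0], [-0.95, -0.605, 0], [-0.95, -0.605, 0]], "rot": [[0, 0, 0], [0, 0, 0], [0, 0, 0], [0, 0, 0], [0, 0, 0]], "claw": [60, 60, 60, 60, 60]}}

```text
time: 3.28
tool_pos: [344.8, 283.3, 226.9]
tcp_rot: [3.141, 0.0, 2.699]
contact_force: [-0.7, 1.6, -1.0]
grip_width: 60.5
```

{"op": "servo_tool", "data": {"slide": [[-0.95, -0.605, 0.1], [-0.95, -0.605, 0.1], [-0.95, -0.605, 0.1], [-0.95, -0.605, 0.1], [-0.95, -0.605, 0.1]], "rot": [[0, 0, 0.027], [0, 0, 0.027], [0, 0, 0.027], [0, 0, 0.027], [0, 0, 0.027]], "claw": [60, 60, 60, 60, 60]}}

```text
time: 3.9
tool_pos: [465.2, 93.8, 206.2]
tcp_rot: [-3.142, -0.0, 2.615]
contact_force: [-1.0, 1.0, -0.1]
grip_width: 59.8
```

```bash
cat >> h.py <<'E'
def go(x,y,z,yaw):
    o=get_obs(); M=R.from_euler('xyz',o['tcp_rot']); T=R.from_euler('xyz',[np.pi,0,yaw])
    print('t',round(o['time'],2),'at',o['tool_pos'].round(1),o['tcp_rot'].round(3),'F',o['contact_force'].round(1),'w',round(o['grip_width'],1))
    print('slide',(M.inv().apply(np.array([x,y,z])-o['tool_pos'])/200).round(4),'rot',((M.inv()*T).as_rotvec()/np.pi).round(4))
E
python3 - <<'E'
from h import *
c=cam('wrist'); save(c,'w1.png'); print(c['p'])
for q in ['pin','hole','wide_hole','parking_hole','cap']:
    for r in mark_of(q,'wrist')[:3]:
        u,v=r['xy']; print(q,np.round(r['xy']),round(r['confidence'],2),atz(c,u,v,28).round(1)[:2])
for r in silhouettes('pin','wrist')[:2]:
    P=cloud(c,r['pixels']); print(r['confidence'],r['box'],P.min(0).round(),P.max(0).round(),'top',P[P[:,2]>97].mean(0).round(1),'low',P[(P[:,2]>75)&(P[:,2]<90)].mean(0).round(1))
go(463.5,94.5,206,2.618)
E
```

```text
[396.01783947 132.87956498 364.2317331 ]
pin [ 73. 311.] 0.62 [ 415.9 -183.5]
hole [178. 292.] 0.67 [453.5 -74.5]
hole [161. 269.] 0.55 [424.9 -74.1]
wide_hole [161. 270.] 0.83 [425.8 -74.8]
parking_hole [327. 216.] 0.93 [461.6  98.5]
0.96 [314.3, 210.9, 334.3, 250.5] [455.  86.  23.] [480. 101. 104.] top [461.3  93.3 101. ] low [457.3  97.   84.5]
0.51 [49.9, 309.1, 79.3, 330.1] [ 401. -239.   -2.] [423.  39. 273.] top [400.9  38.4 272.2] low [nan nan nan]
t 4.25 at [463.8  95.9 206.9] [3.141 0.    2.62 ] F [-1. -0.  0.] w 60.2
slide [-0.0022 -0.0069  0.0047] rot [0.0001 0.0001 0.0006]<stdin>:7: RuntimeWarning: Mean of empty slice.
  ret = um.true_divide(
```

View pics/w1.png

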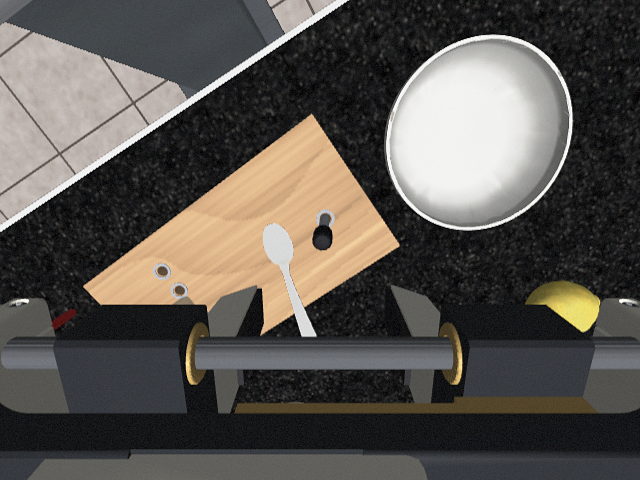

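{"op": "servo_tool", "data": {"slide": [[0, -0.006, 0.3], [0, -0.006, 0.5], [0, -0.006, 0.65], [0, -0.006, 0.68], [0, -0.006, 0.68]], "rot": [[0, 0, 0], [0, 0, 0], [0, 0, 0], [0, 0, 0], [0, 0, 0]], "claw": [60, 60, 60, 60, 60]}}

```text
time: 4.88
tool_pos: [463.9, 94.1, 71.3]
tcp_rot: [3.141, 0.0, 2.619]
contact_force: [0.2, -0.0, 0.4]
grip_width: 60.0
```

{"op": "servo_tool", "data": {"slide": [[0, 0, 0], [0, 0, 0], [0, 0, 0], [0, 0, 0], [0, 0, 0]], "rot": [[0, 0, 0], [0, 0, 0], [0, 0, 0], [0, 0, 0], [0, 0, 0]], "claw": [10, 10, 10, 10, 10]}}

```text
time: 5.5
tool_pos: [463.8, 93.8, 70.8]
tcp_rot: [3.141, 0.0, 2.618]
contact_force: [1.0, 2.4, -0.1]
grip_width: 15.4
```

{"op": "servo_tool", "data": {"slide": [[0, 0, -0.03], [0, 0, -0.08], [0, 0, -0.15], [0, 0, -0.3], [0, 0, -0.4]], "rot": [[0, 0, 0], [0, 0, 0], [0, 0, 0], [0, 0, 0], [0, 0, 0]], "claw": [10, 10, 10, 10, 10]}}

```text
time: 6.12
tool_pos: [463.9, 93.6, 152.8]
tcp_rot: [3.141, 0.002, 2.618]
contact_force: [0.1, -0.5, -1.2]
grip_width: 15.4
```

Run:
```python
from h import *
for n in ['wrist','scene']:
    c=cam(n); save(c,n+'2.png')
    for r in silhouettes('pin',n)[:2]: print(n,r['confidence'],r['box'])
    for q in ['pin','hole']:
      for r in mark_of(q,n)[:2]: print(q,r['confidence'],np.round(r['xy'],1))
    if n=='wrist': W=c
    else: 
        C=cv2.resize(c['frame'][150:350,200:440,::-1],(480,400))
o=get_obs(); Rt=R.from_euler('xyz',o['tcp_rot']).as_matrix()
print('expected tip px',proj(W,o['tool_pos']+Rt@[0,0,67]),'knob top',proj(W,o['tool_pos']+Rt@[0,0,-31]))
cv2.imwrite('pics/m.png',np.hstack([cv2.resize(W['frame'][150:400,200:440,::-1],(384,400)),C][:2])[:, :800])
go(453.8,-73.8,171,2.618)
```

```text
wrist 0.58 [308.4, 253.3, 342.4, 337.1]
pin 0.91 [324.7 253.7]
hole 0.61 [155.1 313.6]
scene 0.71 [282.6, 216.7, 289.1, 242.3]
scene 0.7 [304.4, 368.3, 330.8, 410.7]
pin 0.68 [328.6 367.1]
pin 0.56 [286.3 243.7]
hole 0.67 [315.8 305.5]
expected tip px [324.26012363 256.97206951] knob top [325.07001742 334.62215945]
t 6.53 at [463.1  93.7 149.9] [-3.141e+00 -2.000e-03  2.618e+00] F [ 0.6  0.9 -0.6] w 15.2
slide [-0.3784 -0.7483 -0.1052] rot [-0.0003 -0.0005 -0.    ]
```

View pics/m.png

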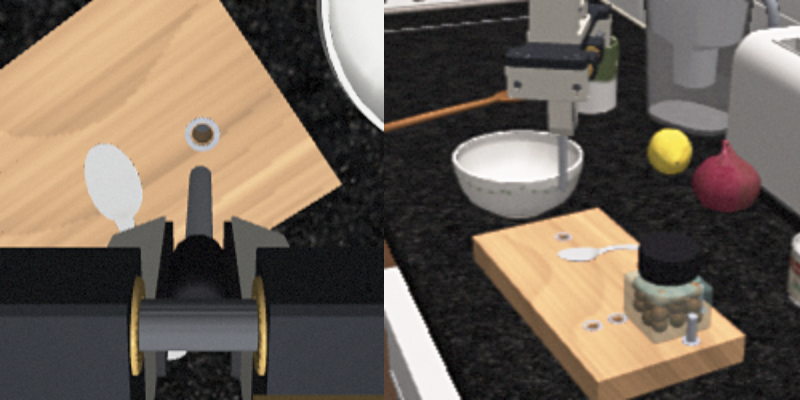

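{"op": "servo_tool", "data": {"slide": [[-0.1, -0.2, -0.07], [-0.24, -0.45, -0.07], [-0.378, -0.748, -0.07], [-0.378, -0.748, -0.07], [-0.378, -0.748, 0.05]], "rot": [[0, 0, 0], [0, 0, 0], [0, 0, 0], [0, 0, 0], [0, 0, 0]], "claw": [10, 10, 10, 10, 10]}}

```text
time: 7.15
tool_pos: [455.1, -74.3, 141.1]
tcp_rot: [3.141, 0.002, 2.616]
contact_force: [-0.5, 0.2, -0.2]
grip_width: 15.3
```

Run:
```python
from h import *
for k in range(2):
    c=cam('wrist')
    o=get_obs(); Rt=R.from_euler('xyz',o['tcp_rot']).as_matrix()
    tip=None
    for q in ['pin','hole','wide_hole','parking_hole']:
      for r in mark_of(q,'wrist')[:2]: print(q,round(r['confidence'],2),np.round(r['xy'],1),atz(c,*r['xy'],28).round(1)[:2])
save(c,'w3.png')
f=lambda a,b:proj(c,o['tool_pos']+Rt@[a,b,67])
print('exp tip',f(0,0),'d/dx',f(1,0)-f(0,0),'d/dy',f(0,1)-f(0,0)); print('hole pred',proj(c,[453.8,-73.8,28]), 'cap centre pred', proj(c,[493,-95.3,108]))
cv2.imwrite('pics/w3c.png',cv2.resize(c['frame'][150:350,160:480,::-1],(800,500),interpolation=cv2.INTER_CUBIC))
go(453.8,-73.8,130,2.618)
```

```text
pin 0.86 [161.5 267.5] [ 408.6 -200.9]
pin 0.66 [325.2 254.7] [466. -80.]
hole 0.78 [324.9 235.3] [451.8 -72.1]
wide_hole 0.93 [303.9 208.5] [425.  -75.4]
parking_hole 0.61 [533.1 134. ] [461.6  97.6]
pin 0.68 [326.1 255.5] [466.  -78.2]
pin 0.56 [163.7 272.9] [ 412.8 -200.8]
hole 0.67 [324.2 237.2] [451.9 -71.9]
wide_hole 0.59 [302.2 211. ] [425.1 -76.1]
parking_hole 0.56 [530.8 136.8] [461.1  96.9]
exp tip [324.91979055 260.34454724] d/dx [ 0.00257937 -1.40747889] d/dy [1.48991292e+00 9.23988134e-04]
hole pred [323.25294113 240.33343056] cap centre pred [324.64742226 346.31622689]
t 7.65 at [454.6 -73.4 141.2] [3.141e+00 1.000e-03 2.618e+00] F [ 1.1 -0.1 -0.1] w 15.5
slide [ 0.0026 -0.0038  0.0561] rot [0.0001 0.0003 0.0002]
```

View pics/w3c.png

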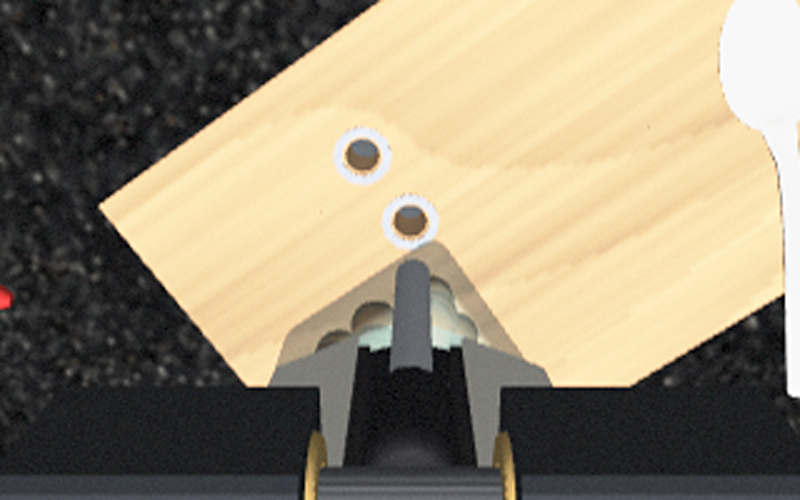

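{"op": "servo_tool", "data": {"slide": [[0.005, -0.002, 0.05], [0.005, -0.002, 0.12], [0.005, -0.002, 0.19], [0.005, -0.002, 0.2], [0.005, -0.002, 0.2]], "rot": [[0, -0.011, 0], [0, -0.011, 0], [0, -0.011, 0], [0, -0.011, 0], [0, -0.011, 0]], "claw": [10, 10, 10, 10, 10]}}

```text
time: 8.28
tool_pos: [453.5, -73.5, 101.1]
tcp_rot: [3.141, 0.035, 2.618]
contact_force: [0.6, 0.5, -0.8]
grip_width: 15.5
```

Run:
```python
from h import *
c=cam('wrist')
o=get_obs(); Rt=R.from_euler('xyz',o['tcp_rot']).as_matrix()
for q in ['pin','hole','wide_hole']:
  for r in mark_of(q,'wrist')[:2]: print(q,round(r['confidence'],2),np.round(r['xy'],1),atz(c,*r['xy'],28).round(1)[:2],atz(c,*r['xy'],33.5).round(1)[:2])
f=lambda a,b:proj(c,o['tool_pos']+Rt@[a,b,67])
print('exp tip',f(3,0),'d/dx',f(1,0)-f(0,0),'d/dy',f(0,1)-f(0,0)); print('hole pred',proj(c,[453,-73,28]))
def down(x,y,z): return proj(c,[x,y,z])
cv2.imwrite('pics/w4c.png',cv2.resize(c['frame'][190:290,245:405,::-1],(800,500),interpolation=cv2.INTER_CUBIC))
go(453,-73,100,2.618)
```

```text
pin 0.97 [140.4 286. ] [ 409.6 -199. ] [ 408.9 -195. ]
pin 0.73 [326.9 255.9] [455.8 -73.2] [454.  -72.2]
hole 0.7 [325.1 251.3] [452.3 -72.6] [450.5 -71.7]
wide_hole 0.56 [300.7 222.1] [426.2 -76.4] [425.1 -75.3]
exp tip [324.96570007 255.91863573] d/dx [ 0.002753   -1.40722865] d/dy [1.48958952e+00 1.02271655e-03]
hole pred [325.15927526 252.39853185]
t 8.47 at [453.6 -73.5 101.2] [3.141 0.036 2.618] F [ 0.3 -0.4 -0.9] w 15.1
slide [0.004 0.001 0.006] rot [ 0.0001  0.0113 -0.    ]
```

View pics/w4c.png

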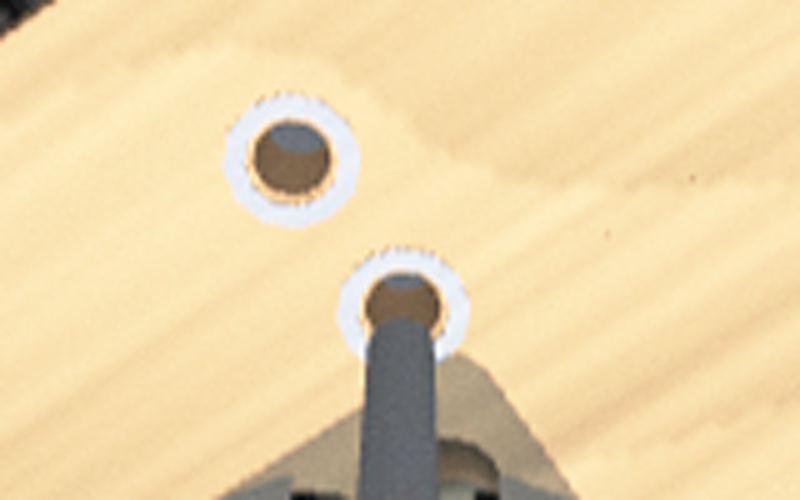

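{"op": "servo_tool", "data": {"slide": [[0.004, 0.001, 0.01], [0.005, 0.001, 0.03], [0.0056, 0.001, 0.045], [0.0056, 0.001, 0.06], [0.0056, 0.001, 0.06]], "rot": [[0, 0, 0], [0, 0, 0], [0, 0, 0], [0, 0, 0], [0, 0, 0]], "claw": [10, 10, 10, 10, 10]}}

```text
time: 9.1
tool_pos: [452.5, -72.9, 88.4]
tcp_rot: [-3.142, 0.034, 2.618]
contact_force: [1.2, -0.5, 0.1]
grip_width: 15.2
```

{"op": "servo_tool", "data": {"slide": [[0.0005, 0, 0.015], [0.001, 0, 0.03], [0.0015, 0, 0.045], [0.002, 0, 0.06], [0.002, 0, 0.06]], "rot": [[0, 0, 0], [0, 0, 0], [0, 0, 0], [0, 0, 0], [0, 0, 0]], "claw": [10, 10, 10, 10, 10]}}

```text
time: 9.72
tool_pos: [452.6, -72.9, 76.4]
tcp_rot: [-3.142, 0.034, 2.618]
contact_force: [0.1, 0.3, 0.1]
grip_width: 15.2
```

{"op": "servo_tool", "data": {"slide": [[0.0003, 0, 0.01], [0.0006, 0, 0.018], [0.001, 0, 0.026], [0.001, 0, 0.032], [0.001, 0, 0.032]], "rot": [[0, 0, 0], [0, 0, 0], [0, 0, 0], [0, 0, 0], [0, 0, 0]], "claw": [10, 10, 10, 10, 10]}}

```text
time: 10.35
tool_pos: [453.0, -73.0, 71.5]
tcp_rot: [3.141, 0.036, 2.618]
contact_force: [-4.4, 1.4, 13.4]
grip_width: 15.1
```

{"op": "servo_tool", "data": {"slide": [[0, 0, 0], [0, 0, 0], [0, 0, 0], [0, 0, -0.15], [0.0, 0, -0.5]], "rot": [[0, 0, 0], [0, 0, 0], [0, 0, 0], [0, 0, 0], [0, 0, 0]], "claw": [36, 36, 36, 36, 36]}}

```text
time: 10.98
tool_pos: [448.6, -71.0, 162.1]
tcp_rot: [-3.141, 0.029, 2.618]
contact_force: [1.5, -0.9, -0.5]
grip_width: 36.0
```

{"op": "servo_tool", "data": {"slide": [[0, 0, -0.3], [0, 0, -0.3], [0.3, 0.1, -0.3], [0.3, 0.1, -0.3], [0.3, 0.1, -0.3]], "rot": [[0, 0.011, 0], [0, 0.011, 0], [0, 0.011, 0], [0, 0.011, 0], [0, 0.011, 0]], "claw": [85, 85, 85, 85, 85]}}

```text
time: 11.6
tool_pos: [406.4, -23.1, 220.3]
tcp_rot: [-3.142, 0.0, 2.619]
contact_force: [-0.7, 0.2, -0.1]
grip_width: 81.0
```

Run:
```python
from h import *
a=[]
for n in ['wrist','top','scene']:
    c=cam(n)
    for r in silhouettes('pin',n)[:3]:
        P=cloud(c,r['pixels']); print(n,'pin',round(r['confidence'],2),np.round(r['box']),P[P[:,2]>60].mean(0).round(1),np.percentile(P[:,2],98))
    if n!='scene':
        P=cloud(c,np.ones((480,640),bool))
        for nm,(x,y),w,z0,z1 in [('cap',(493,-95),40,104,115),('knob',(453,-73),11,85,110)]:
            k=P[(np.hypot(P[:,0]-x,P[:,1]-y)<w)&(P[:,2]>z0)&(P[:,2]<z1)]
            if len(k): print(n,nm,len(k),cv2.minEnclosingCircle(k[:,:2].astype(np.float32)),np.percentile(k[:,2],[10,50,90]).round(1))
        k=P[(np.hypot(P[:,0]-493,P[:,1]+95)<50)&(P[:,2]>62)&(P[:,2]<80)]
        if len(k): print('shoulder',cv2.minAreaRect(k[:,:2].astype(np.float32)))
    a.append(c['frame'][...,::-1])
    for r in mark_of('cap_edge',n)[:1]: print('edge',r['confidence'],np.round(r['xy']),atz(c,*r['xy'],82).round(1))
cv2.imwrite('pics/m5.png',np.hstack([cv2.resize(a[0],(500,375)),cv2.resize(a[2][230:380,280:400],(300,375))]))
go(493.2,-95.4,84,np.radians(114))
```

```text
wrist pin 0.65 [ 92. 273. 188. 305.] [nan nan nan] 16.481576989977068
wrist pin 0.56 [297. 273. 316. 312.] [446.9 -65.7  93.9] 102.35020121660877
wrist cap 827 ((491.5022888183594, -95.00309753417969), 28.10236930847168) [106.7 108.  108.8]
wrist knob 168 ((449.37841796875, -67.55152130126953), 7.82477331161499) [ 98.9 101.1 102.1]
shoulder ((473.9709167480469, -83.69869995117188), (78.56686401367188, 40.515995025634766), 55.36802673339844)
edge 0.79 [332. 337.] [499.6 -68.2  82. ]
top cap 121 ((508.9369812011719, -100.43484497070312), 21.07960319519043) [106.1 108.2 110. ]
shoulder ((522.608154296875, -95.70502471923828), (59.934425354003906, 8.014835357666016), 86.17625427246094)
edge 0.41 [393. 269.] [506.9 -73.1  82. ]
scene pin 0.7 [309. 271. 318. 311.] [447.4 -73.1  85.3] 102.04160455240958
scene pin 0.61 [305. 370. 329. 412.] [nan nan nan] 17.99091314744167
edge 0.96 [339. 278.] [497.2 -70.2  82. ]
t 12.05 at [406.4 -23.3 220.5] [ 3.142 -0.     2.618] F [ 1.1  0.3 -0.3] w 85.1
slide [-0.5564 -0.0952  0.6824] rot [-0.000e+00 -1.000e-04  1.999e-01]<stdin>:6: RuntimeWarning: Mean of empty slice.
  ret = um.true_divide(
```

View pics/m5.png

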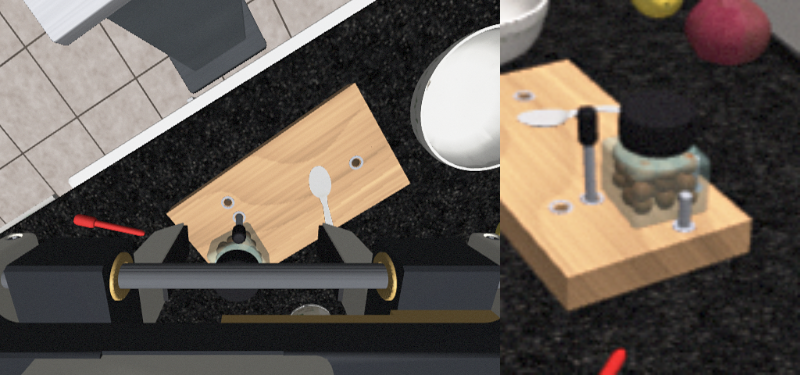

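{"op": "servo_tool", "data": {"slide": [[-0.2, -0.03, 0.0], [-0.4, -0.06, 0.0], [-0.553, -0.096, 0.2], [-0.553, -0.096, 0.4], [-0.553, -0.096, 0.4]], "rot": [[0, 0, 0.05], [0, 0, 0.1], [0, 0, 0.15], [0, 0, 0.2], [0, 0, 0.211]], "claw": [85, 85, 85, 85, 85]}}

```text
time: 12.68
tool_pos: [490.6, -94.6, 138.1]
tcp_rot: [-3.136, -0.005, 1.954]
contact_force: [-0.3, 0.1, 0.1]
grip_width: 85.1
```

Run:
```python
from h import *
c=cam('wrist'); save(c,'w6.png')
P=cloud(c,np.ones((480,640),bool))
for nm,(x,y),w,z0,z1 in [('cap',(493,-95),40,104,115),('knob',(450,-70),13,90,110)]:
    k=P[(np.hypot(P[:,0]-x,P[:,1]-y)<w)&(P[:,2]>z0)&(P[:,2]<z1)]
    if len(k): print(nm,len(k),cv2.minEnclosingCircle(k[:,:2].astype(np.float32)))
go(492.6,-95.3,79,1.955)
```

```text
cap 6742 ((492.4330749511719, -95.27700805664062), 28.09001922607422)
knob 638 ((450.07525634765625, -67.24885559082031), 7.88666296005249)
t 12.72 at [491.9 -94.8 140.2] [-3.140e+00 -2.000e-03  1.955e+00] F [ 0.6 -0.3  0.4] w 85.0
slide [-0.0042  0.003   0.3058] rot [-0.0006 -0.0006 -0.0002]
```

View pics/w6.png

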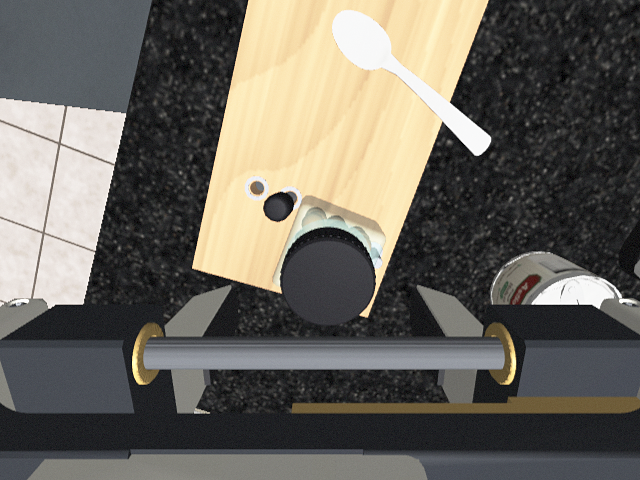

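{"op": "servo_tool", "data": {"slide": [[0, 0, 0.12], [0, 0, 0.22], [0, 0, 0.305], [0, 0, 0.305], [0, 0, 0.305]], "rot": [[0, 0, 0], [0, 0, 0], [0, 0, 0], [0, 0, 0], [0, 0, 0]], "claw": [85, 85, 85, 85, 70]}}

```text
time: 13.35
tool_pos: [493.5, -95.2, 81.4]
tcp_rot: [3.139, 0.002, 1.956]
contact_force: [0.3, 0.4, 0.4]
grip_width: 78.9
```

{"op": "servo_tool", "data": {"slide": [[0, 0, 0], [0, 0, 0], [0, 0, 0], [0, 0, 0], [0, 0, 0]], "rot": [[0, 0, 0], [0, 0, 0], [0, 0, 0], [0, 0, 0], [0, 0, 0]], "claw": [45, 45, 45, 45, 45]}}

```text
time: 13.98
tool_pos: [492.8, -95.1, 80.0]
tcp_rot: [3.141, 0.001, 1.955]
contact_force: [0.7, -0.1, 4.0]
grip_width: 54.6
```

{"op": "servo_tool", "data": {"slide": [[0, 0, 0], [0, 0, -0.001], [0, 0, -0.002], [0, 0, -0.003], [0, 0, -0.003]], "rot": [[0, 0, -0.02], [0, 0, -0.04], [0, 0, -0.07], [0, 0, -0.1], [0, 0, -0.1]], "claw": [45, 45, 45, 45, 45]}}

```text
time: 14.6
tool_pos: [493.1, -95.2, 80.4]
tcp_rot: [3.141, 0.001, 2.268]
contact_force: [3.9, 0.8, 1.9]
grip_width: 54.6
```

Run:
```python
from h import *
o=get_obs();print(o['moment'].round(3),o['contact_force'].round(1))
for n in ['scene','wrist','top']:
    c=cam(n)
    for q in ['cap_edge','pin','jar']:
      for r in mark_of(q,n)[:2]: print(n,q,round(r['confidence'],2),np.round(r['xy']),atz(c,*r['xy'],{'cap_edge':82.5,'pin':4,'jar':28}[q]).round(1))
    if n=='wrist':
        P=cloud(c,np.ones((480,640),bool)); k=P[(np.hypot(P[:,0]-450,P[:,1]+70)<13)&(P[:,2]>90)&(P[:,2]<110)]
        if len(k)>20: print('knob',cv2.minEnclosingCircle(k[:,:2].astype(np.float32)))
        w=c['frame'][...,::-1]
    if n=='scene': s=c['frame'][...,::-1]
cv2.imwrite('pics/m7.png',np.hstack([cv2.resize(w,(500,375)),cv2.resize(s[230:380,280:400],(300,375))]))
```

```text
[-0.08  -0.428 -0.055] [3.9 0.8 1.9]
scene cap_edge 0.91 [335. 279.] [490.  -70.2  82.5]
scene pin 0.67 [316. 317.] [453.7 -64.5   4. ]
scene pin 0.26 [286. 268.] [470.7 139.3   4. ]
scene jar 0.85 [342. 310.] [493.6 -95.3  28. ]
wrist cap_edge 0.77 [357. 268.] [491.4 -70.1  82.5]
wrist pin 0.77 [299. 192.] [451.5 -72.5   4. ]
wrist jar 0.57 [328. 266.] [493.9 -93.4  28. ]
knob ((448.28912353515625, -69.00074768066406), 7.999311923980713)
top cap_edge 0.38 [393. 277.] [490.8 -72.7  82.5]
top pin 0.75 [353. 298.] [453.5  -2.5   4. ]
top pin 0.68 [393. 311.] [430.5 -84.8   4. ]
```

View pics/m7.png

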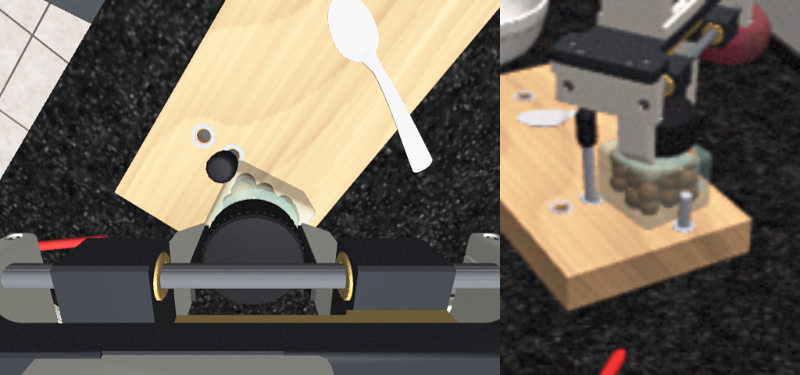

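{"op": "servo_tool", "data": {"slide": [[0, 0, -0.001], [0, 0, -0.002], [0, 0, -0.003], [0, 0, -0.005], [0, 0, -0.006]], "rot": [[0, 0, -0.04], [0, 0, -0.08], [0, 0, -0.12], [0, 0, -0.16], [0, 0, -0.19]], "claw": [45, 45, 45, 45, 45]}}

```text
time: 15.82
tool_pos: [492.8, -94.6, 81.7]
tcp_rot: [3.141, 0.001, 2.869]
contact_force: [3.8, 1.5, 5.0]
grip_width: 55.1
```

{"op": "servo_tool", "data": {"slide": [[0, 0, -0.001], [0, 0, -0.002], [0, 0, -0.002], [0, 0, -0.002], [0, 0, -0.002]], "rot": [[0, 0, -0.04], [0, 0, -0.08], [0, 0, -0.12], [0, 0, -0.138], [0, 0, -0.138]], "claw": [45, 45, 45, 45, 45]}}

```text
time: 16.45
tool_pos: [492.4, -94.5, 81.9]
tcp_rot: [3.141, 0.0, -2.984]
contact_force: [3.9, 1.8, 5.6]
grip_width: 55.1
```

Run:
```python
from h import *
o=get_obs();print(o['moment'].round(3),o['contact_force'].round(1))
for n in ['scene','wrist','top']:
    c=cam(n)
    for q in ['cap_edge','pin','jar']:
      for r in mark_of(q,n)[:2]:
        p=atz(c,*r['xy'],{'cap_edge':84,'pin':4,'jar':28}[q]); print(n,q,round(r['confidence'],2),p.round(1),np.degrees(np.arctan2(p[1]+95.3,p[0]-492.6)).round(1))
    if n=='wrist':
        P=cloud(c,np.ones((480,640),bool)); k=P[(np.hypot(P[:,0]-450,P[:,1]+70)<13)&(P[:,2]>90)&(P[:,2]<110)]
        if len(k)>20: print('knob',cv2.minEnclosingCircle(k[:,:2].astype(np.float32)))
        w=c['frame'][...,::-1]
    if n=='scene': s=c['frame'][...,::-1]
cv2.imwrite('pics/m8.png',np.hstack([cv2.resize(w,(500,375)),cv2.resize(s[230:380,280:400],(300,375))]))
```

```text
[ 0.42  -0.491  0.003] [3.9 1.8 5.6]
scene cap_edge 0.93 [468.8 -87.6  84. ] 162.0
scene pin 0.61 [ 413.7 -209.     4. ] -124.8
scene pin 0.59 [453.8 -69.2   4. ] 146.1
scene jar 0.56 [494.8 -89.9  28. ] 68.0
wrist cap_edge 0.67 [467.1 -83.5  84. ] 155.3
wrist pin 0.76 [450.7 -76.6   4. ] 156.0
wrist pin 0.66 [ 413.9 -213.     4. ] -123.8
wrist jar 0.9 [493.4 -92.9  28. ] 70.8
knob ((447.54974365234375, -69.66877746582031), 8.24856185913086)
top jar 0.73 [678.  -68.4  28. ] 8.3
```

View pics/m8.png

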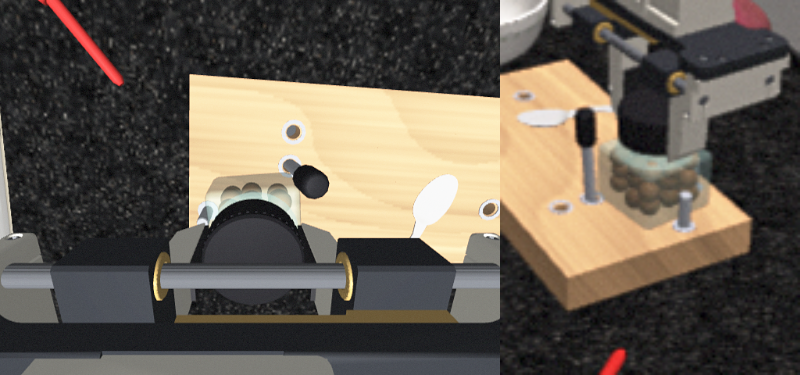

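{"op": "servo_tool", "data": {"slide": [[0, 0, -0.01], [0, 0, -0.02], [0, 0, -0.03], [0, 0, -0.04], [0, 0, -0.05]], "rot": [[0, 0, 0], [0, 0, 0], [0, 0, 0], [0, 0, 0], [0, 0, 0]], "claw": [45, 45, 45, 45, 45]}}

```text
time: 17.68
tool_pos: [492.2, -94.9, 91.8]
tcp_rot: [3.141, -0.001, -2.984]
contact_force: [0.8, 1.0, -0.4]
grip_width: 55.0
```

{"op": "servo_tool", "data": {"slide": [[0, 0, -0.03], [0, 0, -0.06], [0, 0, -0.1], [0, 0, -0.142], [0, 0, -0.142]], "rot": [[0, 0, 0], [0, 0, 0], [0, 0, 0], [0, 0, 0], [0, 0, 0]], "claw": [45, 45, 45, 45, 45]}}

```text
time: 18.3
tool_pos: [492.9, -95.1, 121.1]
tcp_rot: [-3.141, 0.002, -2.983]
contact_force: [-0.1, -0.2, -0.8]
grip_width: 54.6
```

Run:
```python
from h import *
c=cam('scene')
go(0,0,0,0)
for q in ['cap','jar','pin']:
    for r in mark_of(q,'scene')[:1]: print(q,r['confidence'],np.round(r['xy']))
for r in silhouettes('cap','scene')[:1]:
    print('cap box',r['box'])
print('pred rim ctr/mouth',proj(c,[492.3,-95,122]),proj(c,[492.3,-95,102]),'jar base',proj(c,[492.4,-95.3,28]))
cv2.imwrite('pics/m9.png',cv2.resize(c['frame'][200:360,250:430,::-1],(675,600)))
```

```text
t 18.35 at [492.6 -95.  120.6] [-3.141e+00  1.000e-03 -2.984e+00] F [-0.9 -0.2 -0.4] w 55.3
slide [2.3581 0.8572 0.6009] rot [-4.000e-04 -1.000e-04 -9.497e-01]
cap 0.81 [341. 269.]
jar 0.73 [342. 309.]
pin 0.77 [312. 320.]
cap box [330.1, 248.2, 352.4, 273.6]
pred rim ctr/mouth [343.19587594 265.7175967 ] [342.80043448 275.59487339] jar base [341.52009399 310.63288957]
```

View pics/m9.png

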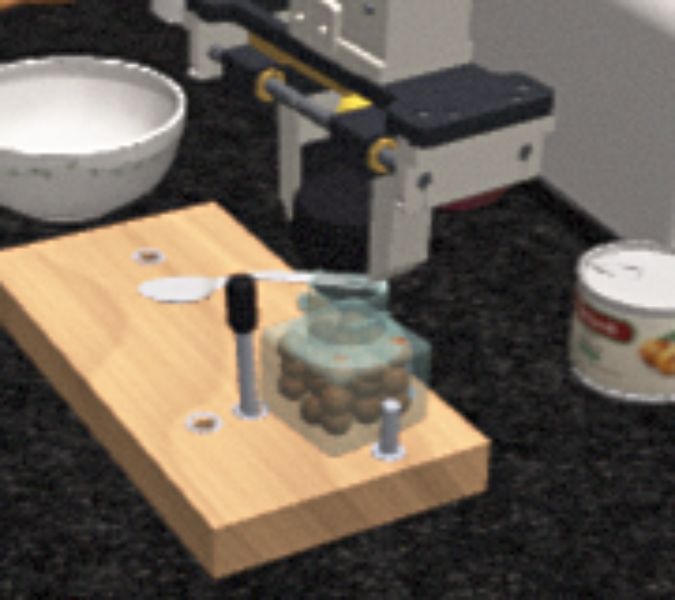

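```bash
python3 -c "
from plant import *
print(close_job())"
```

```text
the job is handed in; nothing more can be done
None
```

The job is handed in at about 18 s of the 54 s allowed. The stop pin is in its hole, and the cap is off and held above the open jar.

- **Pin:** I lifted the steel pin from the parking hole and corrected about 0.035 rad of lean. I then pushed it into `hole` until it stopped at about 13 N and let go. Its top then measured about 102 mm, which is the height for fully home. It leans a little away from the jar, by roughly 0.06–0.08 rad, and stayed in the hole while I turned the cap.
- **Cap:** I turned it 77° (about 1.34 rad) anticlockwise. The cap-edge readings after the turn varied between views, giving 76–82°, against the 1.30 rad or so I was aiming for relative to the jar. The jar itself looked to turn only a few degrees. The cap lifted off with no pull on the wrist beyond its own weight.
- **Last checks:** The gripper is still holding the cap level (tilt under 0.002 rad, opening 55 mm). By calculation from the tool height, the cap's lower rim is about 20 mm above the jar's mouth. A finger hid the rim in the last picture, so I could not measure that directly. That picture shows the jar upright in its place, the pin in its hole, and the spoon, bowl and tin where they were. The lemon and onion were mostly hidden behind the gripper.

Small disagreements between cameras, about 1–2 mm in the cap and hole positions, were within their stated accuracy.

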